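# Clear the drawer's way and hold it out at the line

## Task

Clear the way of the new drawer: put the wooden knob that lies in front of it into the tray with the other knobs, and the steel bar handle flat into the tray with the other handles. Then draw the drawer out until the pencil line on its side walls is level with the front of the case, and keep it there against its self-closing runners so that the runner screws can be driven: finish while still holding it, do not let go. Leave everything else on the bench where it is.

Things in the scene. Friction and masses are not known exactly. Their poses are not given: they have to be found in the camera images.
- carcase: open-topped plywood drawer unit (the case) being built, fixed: 320 wide (y), 270 deep (x), 125 high, side walls 15 thick that reach to the front face. Origin: middle of the front face, at bench level; x points inwards from the front, y along the front to the left as seen from the robot, z up. A strip 15 thick joins the walls across the top of the back (x 216 to 261)
- drawer: empty pale wooden drawer in the case, no knob or handle yet; axes as the case's, origin equal to the case's when shut, its front then flush. Front board 18 thick (x 0 to 18), 284 wide, 15 to 108 high; side walls 12 thick, 100 high; inside 220 x 240, floor 32 high. The front can be gripped over its top edge from above, one finger inside the drawer, or drawn out from inside
- drawer_slide (a joint): how far the drawer is out, m: 0 shut, grows as it comes out towards -x of the case, at most 0.19. Self-closing runners pull it shut from anywhere, with about 9 N when shut rising to 13 N at 0.13 m out, friction 1 N, damped: let go, it closes
- front_top (a point): middle of the top edge of the drawer's front board (half-way through its thickness), 108 above the bench; moves with the drawer
- line (a point): pencil line, 3 wide, across the top edge of the drawer's left-hand (+y) side wall, on a 26 long strip of white masking tape; 101 above the bench; moves with the drawer. The same line is on the right-hand side wall. With the drawer shut it lies 90 to 130 behind the case's front face, differing from one occasion to the next
- knob: turned wooden drawer knob standing on its face (broad end down) in front of the drawer: 36 across low down, waist 19 across at 22 high, stem end 22 across at the top, 32 high. Origin: centre of its underside
- knob_mid (a point): the knob's centre, 16 above its underside
- handle: square-bar steel drawer handle lying flat on the bench in front of the drawer: bar 136 long (x) x 12 x 12, with two legs 12 x 12, 26 long, that point to +y at x = +-48. Origin: on the underside below the middle of the bar
- handle_mid (a point): middle of the handle's bar, half-way up (6 above its underside); axes as the handle's
- knob_tray: low open plywood tray, 180 (x) x 130 (y) outside, walls 6 thick and 40 high, floor 6 thick, in which two more such knobs stand along its -y wall (y below -22); fixed. Origin: centre of its underside
- knob_tray_free (a point): centre of the free part of the knob tray's floor, 20 to +y of the tray's centre; the free part is 168 (x) x 78 (y); floor 6 above the bench
- handle_tray: tray of the same size, in which two more such handles lie one on the other along its -y wall (y below -20, up to 30 high); fixed. The two trays stand to the left and to the right in front of the robot, either way round. Origin: centre of its underside
- handle_tray_free (a point): centre of the free part of the handle tray's floor, 20 to +y of the tray's centre; the free part is 168 (x) x 78 (y); floor 6 above the bench
- pencil: flat white carpenter's pencil, 175 x 13 x 8, lying at the right-hand end of the bench (not part of the job)
- try_square: try square lying flat between the trays, nearest the robot, dark wooden stock 115, steel blade 165, 16 high (not part of the job)
- screwdriver: screwdriver, 180 long, lying between the trays on the right (not part of the job)
- tape_measure: closed grey pocket tape measure, 68 x 36 x 68 high, left of the drawer unit (not part of the job)
- glue_bottle: white glue bottle, 64 across, 175 high, right of the drawer unit (not part of the job)
- offcut: square softwood offcut, 100 x 45 x 45, between the right-hand tray and the drawer unit (not part of the job)
- mallet: wooden joiner's mallet lying on its side, 340 long, head 140 x 85 high, beyond the tape measure on the left (not part of the job)

How it is judged:
On the way, in this order (a step that is already met when the one before it is completed fails the run):
1. the knob lies in the knob tray and the handle flat in the handle tray, both let go, while the drawer is still shut (x of knob_mid in the frame of knob_tray between -0.084 and 0.084 m and y of knob_mid in the frame of knob_tray between -0.059 and 0.059 m and z of knob_mid in the frame of knob_tray between 0.004 and 0.045 m and x of handle_mid in the frame of handle_tray between -0.084 and 0.084 m and y of handle_mid in the frame of handle_tray between -0.059 and 0.059 m and z of handle_mid in the frame of handle_tray between 0.004 and 0.045 m and angle between handle_mid's own z axis and vertical below 0.5 rad and contact force between the fingers and knob below 0.2 N and contact force between the fingers and handle below 0.2 N and linear speed of each of knob, handle below 0.05 m/s and value of joint drawer_slide below 0.015 m), for 0.2 s.
2. the drawer is held by the fingers with its pencil line level with the front of the case (x of line in the frame of carcase between -0.005 and 0.005 m and linear speed of drawer below 0.01 m/s and contact force between the fingers and drawer above 5 N), for 0.3 s.
At the end, for the whole second after the job is handed in: The robot's fingers hold the drawer still (more than 5 N on it) with the pencil line within 5 mm of the plane of the case's front face; the knob lies inside the knob tray and the handle inside the handle tray, tilted less than 0.5 rad, both at rest and let go (all of step 2 and x of knob_mid in the frame of knob_tray between -0.084 and 0.084 m and y of knob_mid in the frame of knob_tray between -0.059 and 0.059 m and z of knob_mid in the frame of knob_tray between 0.004 and 0.045 m and x of handle_mid in the frame of handle_tray between -0.084 and 0.084 m and y of handle_mid in the frame of handle_tray between -0.059 and 0.059 m and z of handle_mid in the frame of handle_tray between 0.004 and 0.045 m and angle between handle_mid's own z axis and vertical below 0.5 rad and contact force between the fingers and knob below 0.2 N and contact force between the fingers and handle below 0.2 N and linear speed of each of knob, handle below 0.05 m/s); the arm keeps its last pose, push and grip.
It fails at once if another thing on the bench (pencil, try square, screwdriver, tape measure, glue bottle, offcut, mallet) is shifted more than 30 mm (distance of any of pencil, try_square, screwdriver, tape_measure, glue_bottle, offcut, mallet from where it was at the start of the episode above 0.03 m).
It also fails if it takes over 67 s, if anything falls off the work surface, if the arm or the gripper's body presses on something with over 40 N, if the wrist force passes 120 N, or if a joint passes its speed limit or range.

## Robot

A 6-joint arm with a two-finger parallel gripper is mounted at the origin on the work surface. World frame = base frame: x ahead of the robot, y to its left, z up, the work surface at z = 0. Lengths are in m, angles in rad, forces in N, time in s.
With the tool pointing down it reaches from about 0.375 to 0.925 m from the base axis. Payload 5.7 kg.
Tool frame: the origin (TCP) lies between the finger pads; the fingertips stand 25 mm ahead of it and the grasp point (between the pads) lies 6 mm ahead of it; z points along the fingers, y is the direction in which the jaws open and shut (so a half turn about z gives the same grasp; the last joint's range is limited). The gripper opens to 85 mm and grips with 20 to 120 N. Pads are 22 mm wide; open, the fingers measure 114 mm over their backs; the gripper's body (76 mm by 85 mm) begins 54 mm behind the grasp point. The pads swing forward as they close: fully open they stand 13 mm farther back than shut.
Start: joints at [-1.408, 0.359, 1.51, -0, 1.272, -0.115], TCP at [0.165, -0.577, 0.256] pointing down, gripper open.
Joint ranges: [-2.97, 2.97], [-1.01, 2.36], [0.21, 2.38], [-0.96, 4.11], [0.2, 2.71], [-2.98, 2.98]. Speed limits (rad/s): [2.39, 2.39, 3.14, 3.14, 3.14, 3.14].

## Interface

Orientations are given as a unit quaternion [w, x, y, z].
In Python, from bench import robot gives the robot as it stands.
- The arm moves only by the shell command python3 -m inch 'ROWS'. ROWS is JSON, a list of rows, each an object of numbers: "fingers": the opening in per cent of the stroke, from 0 (shut) to 100 (fully open); "dx", "dy", "dz": the shift along the tool's x, y, z in cm; "twist": the turn about the tool's z in degrees. A call has 1 to 8 rows; each row shifts and turns the pose as measured when the row begins, along the tool's axes as they then stand; what a row does not reach is not made up. A row lasts 1/8 s, in which the tool goes at most 62.5 mm and 10.7 degrees, less where a joint would pass 70% of its speed; a pose out of reach is approached as far as the arm can. A call with a gripper value outside its range is refused whole. The fingers move at their own pace and stop on an object; the grip force is fixed at half the most. Time passes only in rows, so rows that do not move let the fingers close. It gives the time, the measured TCP pose, the force and the opening at its end, in the units of the state.
- robot.state(): the state, without advancing time (a new reading comes with each control period).
- robot.grab_frame(name): name is "scene" or "top" or "wrist"; returns (picture, depth): 420x560x3 uint8, blue, green, red; 420x560 float32, m along the optical axis (not along the pixel's ray), 0 where there is no reading.
- robot.camera_params(name): a dict with "camera_matrix" (3x3 intrinsics, pixels), "T" (4x4, takes a point from camera to world coordinates); the wrist camera has in their place "T_tool_cam" (4x4, takes a point from camera to tool coordinates, whose origin is the TCP and whose axes are the flange's). Camera axes: x right, y down, z forward; pixel columns grow to the right and rows downward; lengths in m; the calibration is good to about 2 mm. The wrist camera is an equidistant fisheye: a pixel r from the principal point sees the ray r / f radians off the axis. A picture is of the moment at which its call begins: read the wrist's pose just before it. camera_params takes no time and is no camera call.
- robot.sign_off(): hands the job in, once; it reports no verdict.
Trained networks look in the newest picture that a camera, given by its name, has taken for a name from the list of things; names that differ only in an ending like _2 or _b are one class to them, and where a whole thing is asked for, a point or a joint stands for the part that bears it (a point fixed in the world has none). Each returns a list of dicts, best first, with "conf" (0 to 1); they miss things now and then, are a little off and sometimes report something else, mostly with a low value. They report only what shows in the picture. A call takes as long as a camera call.
- robot.outline_of(camera, name): "region" (420x560 bool, what is visible of it) and "xy" ([column, row] in pixels, amid what is visible of it).
- robot.landmark_of(camera, name): "xy" ([column, row] in pixels: a listed point, or the origin of a listed thing).
The state is a dict: "time": time; "joint_pos": joint angles; "joint_velocities": joint speeds; "tau": joint torques, N m; "tcp_pos": TCP position; "tool_rot": TCP orientation; "wrist_force": force on the tool from outside, world axes, zero at the start; "moment": the same for the moment, N m; "opening": opening from 0.0 (shut) to 1.0 (fully open).
Only numpy, scipy, OpenCV 4.12 (cv2) and the standard library are available. Lean on these libraries where they do the work, as an engineer would, in place of code of your own. Each camera call takes 0.05 s, during which the arm holds its last target.

## Working session

There is one attempt and no reset: what is moved stays moved. The work goes in short steps, Python scripts to look and compute and a shell command to move; the robot and the scene stay as the last step left them, time stands still between calls to the robot, and variables do not carry over. Pictures are saved under pics/ and viewed, and the job is handed in when it is done.

```bash
ls; mkdir -p pics; cat > h.py <<'E'
import numpy as np, cv2
from bench import robot
from scipy.spatial.transform import Rotation as R
def grab(cam,fn=None):
    im,d=robot.grab_frame(cam)
    if fn: cv2.imwrite('pics/'+fn,im)
    return im,d
def w(cam,xy,d,z=None):
    p=robot.camera_params(cam);K=p['camera_matrix'];T=np.array(p['T'])
    u,v=xy
    ray=np.linalg.inv(K)@[u,v,1]
    if z is None:
        P=ray*d
        return T[:3,:3]@P+T[:3,3]
    r=T[:3,:3]@ray;o=T[:3,3]
    return o+r*(z-o[2])/r[2]
def cloud(cam,d):
    p=robot.camera_params(cam);K=np.array(p['camera_matrix']);T=np.array(p['T'])
    v,u=np.mgrid[:d.shape[0],:d.shape[1]]
    P=np.stack([(u-K[0,2])/K[0,0]*d,(v-K[1,2])/K[1,1]*d,d],-1)
    P=P@T[:3,:3].T+T[:3,3]
    P[d==0]=np.nan
    return P
E
python3 - <<'E'
from h import *
s=robot.state();print(s['time'],s['tcp_pos'],s['tool_rot'],s['joint_pos'])
im,d=grab('top','t0.png');np.save('top.npy',d)
for n in ['knob','handle','drawer','carcase','knob_tray','handle_tray']:
    for o in robot.outline_of('top',n)[:3]:
        print(n,o['conf'],o['xy'],o['region'].sum())
for n in ['knob_mid','handle_mid','line','front_top','carcase','knob_tray_free','handle_tray_free']:
    for o in robot.landmark_of('top',n)[:3]:
        u,v=o['xy'];print(n,o['conf'],o['xy'],w('top',o['xy'],d[int(v),int(u)]))
im,d=grab('scene','s0.png')
E
```

```text
pics
0.0 [ 0.16442664 -0.57637044  0.2554452 ] [-9.13860860e-04  9.90369835e-01  1.38444047e-01 -2.60005164e-05] [-1.40810337e+00  3.59502734e-01  1.51145787e+00 -8.87778717e-06
  1.27246050e+00 -1.15084864e-01]
knob 0.63 [336.5, 300.7] 351
knob 0.41 [290.3, 227.5] 117
knob 0.26 [255.4, 148.7] 8210
handle 0.6 [247.4, 227.3] 244
handle 0.21 [256.9, 149.6] 8217
drawer 0.2 [248.3, 227.2] 314
carcase 0.97 [255.6, 137.8] 12599
carcase 0.6 [255.3, 151.8] 8171
carcase 0.55 [271.9, 286.6] 1029
knob_tray 0.82 [391.6, 251.0] 3198
handle_tray 0.9 [163.8, 262.5] 3209
knob_mid 0.64 [288.3, 223.3] [ 0.53375963 -0.02465587  0.031658  ]
handle_mid 0.57 [247.2, 229.5] [ 0.52202584  0.09486398 -0.00364894]
line 0.65 [214.9, 156.9] [0.71245988 0.17517456 0.09865978]
line 0.48 [162.2, 260.6] [0.43498257 0.33737849 0.00713898]
front_top 0.86 [259.5, 180.4] [0.6420125  0.05216841 0.10761317]
carcase 0.76 [266.3, 187.8] [0.63271653 0.03594543 0.05426625]
carcase 0.56 [165.8, 266.8] [0.41720996 0.32628575 0.00813507]
knob_tray_free 0.65 [382.1, 253.4] [ 0.44652114 -0.29130509  0.00509815]
knob_tray_free 0.34 [168.0, 264.7] [0.42320737 0.32106994 0.00466354]
handle_tray_free 0.82 [159.8, 260.1] [0.43666252 0.34516434 0.00406942]
```

```bash
python3 - <<'E'
import cv2
im=cv2.imread('pics/t0.png')
c=im[40:360,100:460]; cv2.imwrite('pics/t0c.png',cv2.resize(im[90:330,120:440],None,fx=2.5,fy=2.5,interpolation=cv2.INTER_CUBIC))
E
```

```text
(no output)
```

View pics/t0c.png

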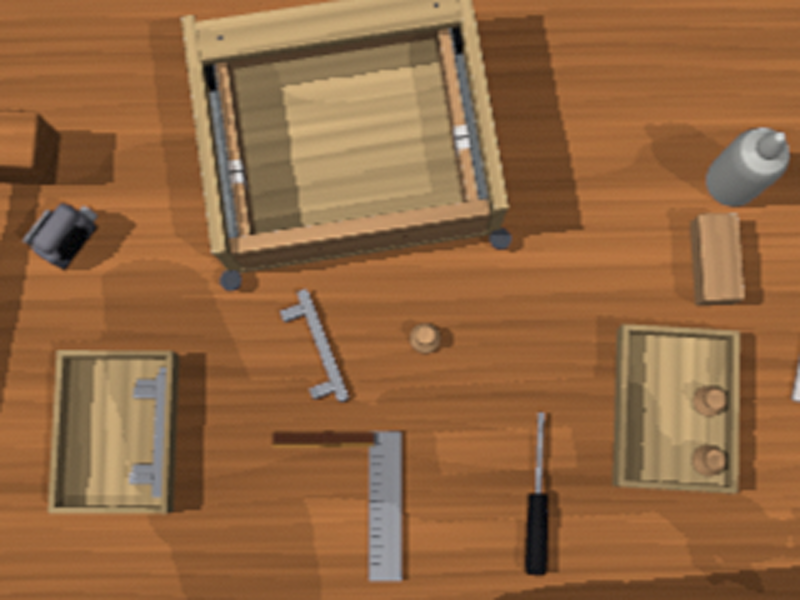

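View pics/s0.png

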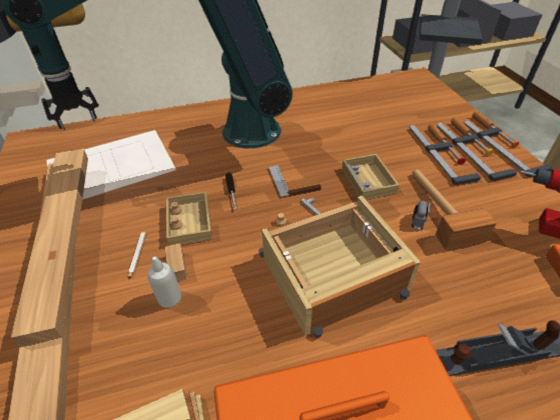

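The top view shows the knob at px (290,225), the handle bar from px (241,207) to (258,250) with its legs to the left, the handle tray on the left and the knob tray on the right. Next I'll measure them metrically.

```bash
python3 - <<'E'
from h import *
d=np.load('top.npy');P=cloud('top',d)
im=cv2.imread('pics/t0.png')
def roi(u0,u1,v0,v1,z0,z1):
    Q=P[v0:v1,u0:u1].reshape(-1,3);m=(Q[:,2]>z0)&(Q[:,2]<z1);return Q[m]
print('bench',np.nanmedian(P[215:225,270:280,2]),np.nanmedian(P[240:250,300:320,2]))
k=roi(275,305,210,240,0.024,0.04);print('knob top',k.mean(0),k.min(0),k.max(0),len(k))
k=roi(275,305,210,240,0.005,0.04);print('knob all',k.min(0),k.max(0),len(k))
# handle by colour: grey (low saturation)
hsv=cv2.cvtColor(im,cv2.COLOR_BGR2HSV)
m=np.zeros(d.shape,bool);m[200:256,225:265]=True
m&=(hsv[...,1]<70)&(hsv[...,2]>90)
v,u=np.nonzero(m);print(len(u))
H=np.array([w('top',(a,b),0,z=0.012) for a,b in zip(u,v)])
print('handle z',np.nanmedian(P[m][:,2]))
r=cv2.minAreaRect((H[:,:2]*1000).astype(np.float32));print(r,cv2.boxPoints(r))
bx=cv2.boxPoints(r)
# drawer front top
f=P[(P[...,2]>0.104)&(P[...,2]<0.112)];f=f[(f[:,0]<0.75)&(f[:,0]>.55)&(abs(f[:,1]-.05)<.2)]
r=cv2.minAreaRect((f[:,:2]*1000).astype(np.float32));print('front',r,len(f))
# case top z .125
c=P[(P[...,2]>0.118)&(P[...,2]<0.132)];c=c[(c[:,0]>.55)&(c[:,0]<1)&(abs(c[:,1]-.05)<.25)]
r=cv2.minAreaRect((c[:,:2]*1000).astype(np.float32));print('case',r,cv2.boxPoints(r),len(c))
for nm,(u0,u1,v0,v1) in {'ht':(130,200,220,300),'kt':(355,425,210,295)}.items():
    t=roi(u0,u1,v0,v1,0.033,0.047)
    r=cv2.minAreaRect((t[:,:2]*1000).astype(np.float32));print(nm,r,cv2.boxPoints(r).round())
# line: white
for a,(u0,u1,v0,v1) in {'L':(205,222,145,175),'R':(296,314,130,155)}.items():
    mm=np.zeros(d.shape,bool);mm[v0:v1,u0:u1]=True;mm&=(hsv[...,1]<40)&(hsv[...,2]>150)
    v,u=np.nonzero(mm);X=np.array([w('top',(p,q),0,z=.101) for p,q in zip(u,v)]);print(a,len(u),X.mean(0),X.min(0),X.max(0))
cv2.imwrite('pics/line.png',np.hstack([cv2.resize(im[140:180,195:235],None,fx=9,fy=9,interpolation=0),cv2.resize(im[125:165,285:325],None,fx=9,fy=9,interpolation=0)]))
E
```

```text
bench 0.00042689355249592165 0.00011947101463716248
knob top [ 0.53276709 -0.02951019  0.03256383] [ 0.52314232 -0.03807703  0.0280545 ] [ 0.54362519 -0.02088667  0.03914249] 43
knob all [ 0.49151828 -0.07111882  0.00502316] [0.57650643 0.01375152 0.03914249] 135
303
handle z 0.011868732237143242
((520.762451171875, 101.28324890136719), (137.0701141357422, 38.67256164550781), 20.652629852294922) [[449.8118   95.20449]
 [463.4517   59.01719]
 [591.71313 107.36201]
 [578.07324 143.54932]]
front ((685.101318359375, 41.63874053955078), (134.9649200439453, 314.9855041503906), 2.0143749713897705) 718
case ((768.9285278320312, 57.694557189941406), (272.5940856933594, 320.3936462402344), 8.09080696105957) [[ 611.44165  197.11404]
 [ 656.53467 -120.09048]
 [ 926.4154   -81.72493]
 [ 881.3224   235.47958]] 3144
ht ((430.5682373046875, 322.0703125), (132.29827880859375, 177.59487915039062), 89.23802947998047) [[341. 257.]
 [518. 255.]
 [520. 387.]
 [343. 389.]]
kt ((462.8611145019531, -311.26123046875), (131.44644165039062, 213.0613250732422), 86.17125701904297) [[ 352. -370.]
 [ 565. -384.]
 [ 574. -253.]
 [ 361. -239.]]
L 31 [0.70860233 0.17680784 0.101     ] [0.69725029 0.17163305 0.101     ] [0.72012618 0.18285609 0.101     ]
R 36 [ 0.74358124 -0.0724278   0.101     ] [ 0.73014561 -0.07904369  0.101     ] [ 0.75587146 -0.06546866  0.101     ]
```

View pics/line.png

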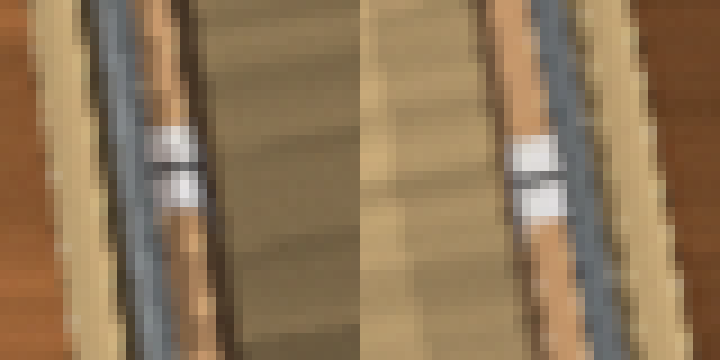

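```bash
cat >> h.py <<'E'
def yaw(q):
    w_,x,y,z=q; M=R.from_quat([x,y,z,w_]).as_matrix(); return np.degrees(np.arctan2(M[1,0],M[0,0]))
def plan(t,psi,n,start=None):
    """rows to reach world TCP t with tool yaw psi in n equal rows from measured pose"""
    if start is None:
        s=robot.state();p=np.array(s['tcp_pos']);y0=yaw(s['tool_rot'])
    else: p,y0=np.array(start[0]),start[1]
    t=np.array(t);dy=(psi-y0+180)%360-180
    print('from',p.round(4),round(y0,2),'tot',(t-p).round(4),round(dy,1))
    for i in range(n):
        y=np.radians(y0+dy*i/n);D=(t-p)/n
        print('dx %.2f dy %.2f dz %.2f twist %.2f'%(100*(D[0]*np.cos(y)+D[1]*np.sin(y)),100*(D[0]*np.sin(y)-D[1]*np.cos(y)),-100*D[2],-dy/n))
E
python3 - <<'E'
from h import *
d=np.load('top.npy')
for n,l in {'kt':[(617,325),(742,328),(738,492),(617,487)],'ht':[(56,351),(174,351),(170,511),(50,512)]}.items():
    X=np.array([w('top',(120+a/2.5,90+b/2.5),0,z=.04) for a,b in l]);print(n,X.round(3).tolist(),X.mean(0))
F=np.array([.634,.0385]);th=np.radians(8.09)
for p in [(214.4,158.),(304.5,144.6)]:
    X=w('top',p,0,z=.101);q=X[:2]-F;print(X,q@[np.cos(th),np.sin(th)],q@[-np.sin(th),np.cos(th)])
X=w('top',(259.5,180.4),0,z=.108);q=X[:2]-F;print('ft',X,q@[np.cos(th),np.sin(th)],q@[-np.sin(th),np.cos(th)])
plan((.5255,.0885,.15),20.65,14)
E
```

```text
kt [[0.539, -0.246, 0.04], [0.533, -0.385, 0.04], [0.352, -0.369, 0.04], [0.359, -0.237, 0.04]] [ 0.44571455 -0.30935466  0.04      ]
ht [[0.519, 0.387, 0.04], [0.517, 0.254, 0.04], [0.34, 0.254, 0.04], [0.341, 0.387, 0.04]] [0.42900865 0.32042286 0.04      ]
[0.70867471 0.17615033 0.101     ] 0.09330288111304089 0.12577161228688075
[ 0.74265216 -0.07225389  0.101     ] 0.09198466122506249 -0.1249421446636096
ft [0.64192246 0.05214782 0.108     ] 0.00976425657920446 0.012397084314800813
from [ 0.1645 -0.577   0.2563] 15.91 tot [ 0.361   0.6655 -0.1063] 4.7
dx 3.78 dy -3.86 dz 0.76 twist -0.34
dx 3.81 dy -3.84 dz 0.76 twist -0.34
dx 3.83 dy -3.82 dz 0.76 twist -0.34
dx 3.85 dy -3.80 dz 0.76 twist -0.34
dx 3.87 dy -3.77 dz 0.76 twist -0.34
dx 3.90 dy -3.75 dz 0.76 twist -0.34
dx 3.92 dy -3.73 dz 0.76 twist -0.34
dx 3.94 dy -3.70 dz 0.76 twist -0.34
dx 3.96 dy -3.68 dz 0.76 twist -0.34
dx 3.98 dy -3.66 dz 0.76 twist -0.34
dx 4.00 dy -3.63 dz 0.76 twist -0.34
dx 4.03 dy -3.61 dz 0.76 twist -0.34
dx 4.05 dy -3.59 dz 0.76 twist -0.34
dx 4.07 dy -3.56 dz 0.76 twist -0.34
```

```bash
python3 -m inch '[{"fingers":100,"dx":3.8,"dy":-3.9,"dz":0.4,"twist":-0.3},{"dx":3.8,"dy":-3.9,"dz":0.4,"twist":-0.3},{"dx":3.8,"dy":-3.8,"dz":0.4,"twist":-0.3},{"dx":3.9,"dy":-3.8,"dz":0.4,"twist":-0.3},{"dx":3.9,"dy":-3.8,"dz":0.4,"twist":-0.3},{"dx":3.9,"dy":-3.7,"dz":0.4,"twist":-0.3},{"dx":3.9,"dy":-3.7,"dz":0.4,"twist":-0.3},{"dx":3.9,"dy":-3.7,"dz":0.4,"twist":-0.3}]' && python3 - <<'E'
from h import *
plan((.5255,.0885,.12),20.65,8)
E
```

```text
$[1]: bad value
```

```bash
python3 -m inch '[{"fingers":100,"dx":3.8,"dy":-3.9,"dz":0.4,"twist":-0.3},{"fingers":100,"dx":3.8,"dy":-3.9,"dz":0.4,"twist":-0.3},{"fingers":100,"dx":3.8,"dy":-3.8,"dz":0.4,"twist":-0.3},{"fingers":100,"dx":3.9,"dy":-3.8,"dz":0.4,"twist":-0.3},{"fingers":100,"dx":3.9,"dy":-3.8,"dz":0.4,"twist":-0.3},{"fingers":100,"dx":3.9,"dy":-3.7,"dz":0.4,"twist":-0.3},{"fingers":100,"dx":3.9,"dy":-3.7,"dz":0.4,"twist":-0.3},{"fingers":100,"dx":3.9,"dy":-3.7,"dz":0.4,"twist":-0.3}]' && python3 - <<'E'
from h import *
plan((.5255,.0885,.12),20.65,8)
E
```

```text
time: 1.75
tcp_pos: [0.3774, -0.1922, 0.2239]
tool_rot: [0.004, 0.988, 0.156, 0.002]
wrist_force: [1.9, -0.6, 0.4]
opening: 1.002
from [ 0.3774 -0.1922  0.2239] 17.93 tot [ 0.1481  0.2807 -0.1039] 2.7
dx 2.84 dy -2.77 dz 1.30 twist -0.34
dx 2.86 dy -2.75 dz 1.30 twist -0.34
dx 2.87 dy -2.74 dz 1.30 twist -0.34
dx 2.89 dy -2.72 dz 1.30 twist -0.34
dx 2.91 dy -2.70 dz 1.30 twist -0.34
dx 2.92 dy -2.68 dz 1.30 twist -0.34
dx 2.94 dy -2.67 dz 1.30 twist -0.34
dx 2.95 dy -2.65 dz 1.30 twist -0.34
```

Moves lag by a small amount and the behaviour is otherwise as expected.

```bash
python3 -m inch '[{"fingers":100,"dx":3.1,"dy":-3.0,"dz":0.8,"twist":-0.4},{"fingers":100,"dx":3.1,"dy":-3.0,"dz":0.8,"twist":-0.4},{"fingers":100,"dx":3.1,"dy":-3.0,"dz":1.0,"twist":-0.4},{"fingers":100,"dx":3.1,"dy":-3.0,"dz":1.2,"twist":-0.4},{"fingers":100,"dx":3.1,"dy":-2.9,"dz":1.4,"twist":-0.4},{"fingers":100,"dx":3.1,"dy":-2.9,"dz":1.4,"twist":-0.4},{"fingers":100,"dx":2.9,"dy":-2.7,"dz":1.4,"twist":-0.4},{"fingers":100,"dx":1.5,"dy":-1.4,"dz":0.7,"twist":0}]' && python3 - <<'E'
from h import *
plan((.5255,.0885,.12),20.65,1)
s=robot.state();p=robot.camera_params('wrist');print(np.round(p['T_tool_cam'],3),p['camera_matrix'])
im,d=grab('wrist','w1.png')
E
```

```text
time: 2.75
tcp_pos: [0.5304, 0.1014, 0.1354]
tool_rot: [0.006, 0.983, 0.183, 0.006]
wrist_force: [0.5, 0.1, -0.3]
opening: 1.001
from [0.5304 0.1014 0.1354] 21.05 tot [-0.0049 -0.0129 -0.0154] -0.4
dx -0.92 dy 1.02 dz 1.54 twist 0.40
[[ 0.001 -0.962 -0.275  0.071]
 [ 1.     0.001 -0.001  0.   ]
 [ 0.001 -0.275  0.962 -0.118]
 [ 0.     0.     0.     1.   ]] [[325.1922621    0.         276.00569747]
 [  0.         325.1922621  206.16413169]
 [  0.           0.           1.        ]]
```

View pics/w1.png

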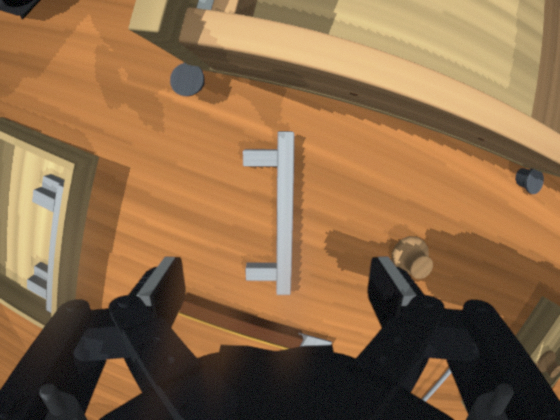

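The wrist view shows the bar from px (287,133) to (284,293), nearly along tool x. The knob is at (412,258).

```bash
cat >> h.py <<'E'
def wrist_pt(xy,z,s=None):
    s=s or robot.state();p=robot.camera_params('wrist');K=np.array(p['camera_matrix']);T=np.array(p['T_tool_cam'])
    a=(np.array(xy)-K[:2,2])/K[0,0];r=np.hypot(*a);ray=np.array([*(a/r*np.sin(r)),np.cos(r)])
    q=s['tool_rot'];M=R.from_quat([q[1],q[2],q[3],q[0]]).as_matrix()
    o=M@T[:3,3]+s['tcp_pos'];r=M@T[:3,:3]@ray
    return o+r*(z-o[2])/r[2]
E
python3 - <<'E'
from h import *
A=wrist_pt((286.5,132.5),.012);B=wrist_pt((284,293.5),.012);print(A,B,(A+B)/2,np.linalg.norm(A-B),np.degrees(np.arctan2(*(A-B)[1::-1])))
print('knob stem',wrist_pt((420,267),.032))
m=(A+B)/2
plan((m[0],m[1],.08),20.7,3)
E
```

```text
[0.59021931 0.11505993 0.012     ] [0.46484352 0.06770489 0.012     ] [0.52753141 0.09138241 0.012     ] 0.13402084791427898 20.691792688415745
knob stem [ 0.53362462 -0.02459041  0.032     ]
from [0.5312 0.1026 0.1349] 21.03 tot [-0.0037 -0.0113 -0.0549] -0.3
dx -0.25 dy 0.31 dz 1.83 twist 0.11
dx -0.25 dy 0.31 dz 1.83 twist 0.11
dx -0.25 dy 0.31 dz 1.83 twist 0.11
```

```bash
python3 -m inch '[{"fingers":100,"dx":-0.3,"dy":0.4,"dz":2.0,"twist":0.1},{"fingers":70,"dx":-0.3,"dy":0.4,"dz":2.0,"twist":0.1},{"fingers":60,"dx":-0.2,"dy":0.4,"dz":2.0,"twist":0},{"fingers":60,"dx":0,"dy":0,"dz":2.0,"twist":0},{"fingers":60,"dx":0,"dy":0,"dz":0,"twist":0}]' && python3 - <<'E'
from h import *
plan((.527,.0905,.029),20.7,2)
E
```

```text
time: 3.42
tcp_pos: [0.5296, 0.0848, 0.0548]
tool_rot: [0.007, 0.983, 0.181, 0.007]
wrist_force: [-0.4, 0.1, 0.3]
opening: 0.603
from [0.5296 0.0848 0.0548] 20.84 tot [-0.0026  0.0057 -0.0258] -0.1
dx -0.02 dy -0.31 dz 1.29 twist 0.07
dx -0.02 dy -0.31 dz 1.29 twist 0.07
```

```bash
python3 -m inch '[{"fingers":60,"dx":0,"dy":-0.3,"dz":1.2,"twist":0.1},{"fingers":60,"dx":0,"dy":-0.3,"dz":1.2,"twist":0},{"fingers":60,"dx":0,"dy":0,"dz":0,"twist":0}]' && python3 - <<'E'
from h import *
plan((.527,.0905,.029),20.7,1)
E
```

```text
time: 3.8
tcp_pos: [0.5288, 0.09, 0.031]
tool_rot: [0.007, 0.984, 0.18, 0.008]
wrist_force: [-0.0, -0.6, 0.4]
opening: 0.598
from [0.5288 0.09   0.031 ] 20.7 tot [-0.0018  0.0005 -0.002 ] 0.0
dx -0.15 dy -0.11 dz 0.20 twist -0.00
```

```bash
python3 -m inch '[{"fingers":0,"dx":-0.1,"dy":0,"dz":0.2,"twist":0},{"fingers":0,"dx":0,"dy":0,"dz":0,"twist":0},{"fingers":0,"dx":0,"dy":0,"dz":0,"twist":0},{"fingers":0,"dx":0,"dy":0,"dz":0,"twist":0},{"fingers":0,"dx":0,"dy":0,"dz":0,"twist":0}]' && python3 -m inch '[{"fingers":0,"dx":0,"dy":0,"dz":-2,"twist":0},{"fingers":0,"dx":0,"dy":0,"dz":-2,"twist":0},{"fingers":0,"dx":0,"dy":0,"dz":-2,"twist":0},{"fingers":0,"dx":0,"dy":0,"dz":-2,"twist":0},{"fingers":0,"dx":0,"dy":0,"dz":0,"twist":0}]' && python3 - <<'E'
from h import *
im,d=grab('wrist','w2.png')
plan((.431,.335,.12),-0.8,6)
E
```

```text
time: 4.42
tcp_pos: [0.5284, 0.0898, 0.0297]
tool_rot: [0.007, 0.984, 0.18, 0.009]
wrist_force: [0.2, 0.1, -2.2]
opening: 0.116
time: 5.05
tcp_pos: [0.5262, 0.0906, 0.1111]
tool_rot: [0.007, 0.984, 0.18, 0.008]
wrist_force: [0.5, -0.2, -0.4]
opening: 0.111
from [0.5255 0.0905 0.1103] 20.72 tot [-0.0945  0.2445  0.0097] -21.5
dx -0.03 dy -4.37 dz -0.16 twist 3.59
dx -0.31 dy -4.36 dz -0.16 twist 3.59
dx -0.58 dy -4.33 dz -0.16 twist 3.59
dx -0.85 dy -4.29 dz -0.16 twist 3.59
dx -1.11 dy -4.22 dz -0.16 twist 3.59
dx -1.38 dy -4.15 dz -0.16 twist 3.59
```

View pics/w2.png

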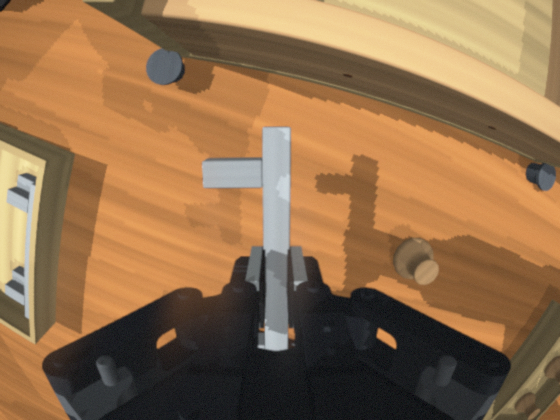

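```bash
python3 -m inch '[{"fingers":0,"dx":0,"dy":-4.4,"dz":-0.2,"twist":3.6},{"fingers":0,"dx":-0.3,"dy":-4.4,"dz":-0.2,"twist":3.6},{"fingers":0,"dx":-0.6,"dy":-4.4,"dz":-0.2,"twist":3.6},{"fingers":0,"dx":-0.9,"dy":-4.3,"dz":-0.2,"twist":3.6},{"fingers":0,"dx":-1.2,"dy":-4.3,"dz":-0.1,"twist":3.6},{"fingers":0,"dx":-1.4,"dy":-3.0,"dz":0,"twist":3.6},{"fingers":0,"dx":0,"dy":0,"dz":0,"twist":0}]' && python3 - <<'E'
from h import *
plan((.431,.335,.10),-0.8,2)
im,d=grab('wrist','w3.png')
E
```

```text
time: 5.98
tcp_pos: [0.4257, 0.3312, 0.1072]
tool_rot: [0.007, 1.0, -0.015, 0.004]
wrist_force: [-0.2, -0.0, -0.8]
opening: 0.113
from [0.4257 0.3312 0.1072] -1.76 tot [ 0.0053  0.0038 -0.0072] 1.0
dx 0.26 dy -0.20 dz 0.36 twist -0.48
dx 0.26 dy -0.20 dz 0.36 twist -0.48
```

View pics/w3.png

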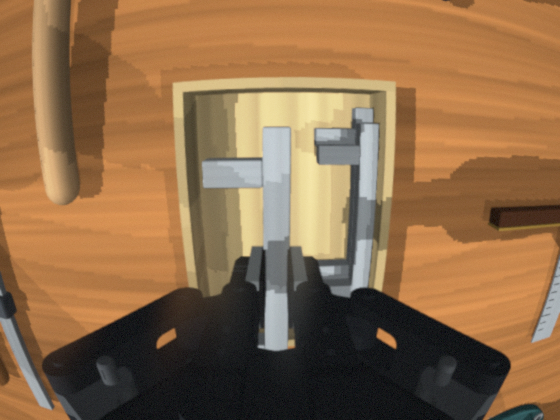

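```bash
python3 -m inch '[{"fingers":0,"dx":0.3,"dy":-0.2,"dz":1.8,"twist":-0.5},{"fingers":0,"dx":0.3,"dy":-0.2,"dz":1.8,"twist":-0.5},{"fingers":0,"dx":0,"dy":0,"dz":1.4,"twist":0},{"fingers":0,"dx":0,"dy":0,"dz":1.2,"twist":0},{"fingers":0,"dx":0,"dy":0,"dz":0.4,"twist":0},{"fingers":0,"dx":0,"dy":0,"dz":0,"twist":0}]' && python3 - <<'E'
from h import *
plan((.431,.335,.038),-0.8,1)
E
```

```text
time: 6.78
tcp_pos: [0.4341, 0.3289, 0.0354]
tool_rot: [0.009, 1.0, -0.008, 0.003]
wrist_force: [-2.3, 2.1, 5.9]
opening: 0.111
from [0.4341 0.3289 0.0354] -0.89 tot [-0.0031  0.0061  0.0026] 0.1
dx -0.32 dy -0.61 dz -0.26 twist -0.09
```

```bash
python3 -m inch '[{"fingers":0,"dx":0,"dy":-0.6,"dz":-0.3,"twist":0},{"fingers":0,"dx":0,"dy":0,"dz":0,"twist":0},{"fingers":27,"dx":0,"dy":0,"dz":0.1,"twist":0},{"fingers":27,"dx":0,"dy":0,"dz":0,"twist":0},{"fingers":27,"dx":0,"dy":0,"dz":0,"twist":0}]' && python3 -m inch '[{"fingers":27,"dx":0,"dy":0,"dz":-2,"twist":0},{"fingers":27,"dx":0,"dy":0,"dz":-3,"twist":0},{"fingers":60,"dx":0,"dy":0,"dz":-3,"twist":0},{"fingers":60,"dx":0,"dy":0,"dz":-3,"twist":0}]'; python3 - <<'E'
from h import *
im,d=grab('wrist','w4.png')
plan((.533,-.0265,.15),90,8)
E
```

```text
time: 7.4
tcp_pos: [0.4348, 0.3354, 0.0379]
tool_rot: [0.008, 1.0, -0.008, 0.004]
wrist_force: [-0.1, 1.4, -0.2]
opening: 0.273
time: 7.9
tcp_pos: [0.432, 0.3358, 0.148]
tool_rot: [0.01, 1.0, -0.008, 0.001]
wrist_force: [-1.4, 0.4, -0.2]
opening: 0.599
from [0.4339 0.3371 0.1518] -0.9 tot [ 0.0991 -0.3636 -0.0018] 90.9
dx 1.31 dy 4.53 dz 0.02 twist -11.36
dx 0.39 dy 4.69 dz 0.02 twist -11.36
dx -0.54 dy 4.68 dz 0.02 twist -11.36
dx -1.45 dy 4.48 dz 0.02 twist -11.36
dx -2.31 dy 4.11 dz 0.02 twist -11.36
dx -3.07 dy 3.57 dz 0.02 twist -11.36
dx -3.71 dy 2.90 dz 0.02 twist -11.36
dx -4.21 dy 2.11 dz 0.02 twist -11.36
```

View pics/w4.png

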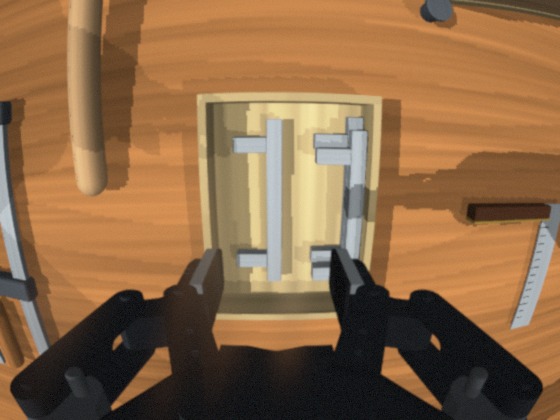

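The handle lies flat in its tray (bar at px (275,120)–(275,280)). Next is the knob.

```bash
python3 -m inch '[{"fingers":70,"dx":1.1,"dy":4.0,"dz":0,"twist":-10},{"fingers":70,"dx":0.4,"dy":4.1,"dz":0,"twist":-10},{"fingers":70,"dx":-0.3,"dy":4.1,"dz":0,"twist":-10},{"fingers":70,"dx":-1.0,"dy":4.0,"dz":0,"twist":-10},{"fingers":70,"dx":-1.7,"dy":3.8,"dz":0,"twist":-10},{"fingers":70,"dx":-2.3,"dy":3.5,"dz":0,"twist":-10},{"fingers":70,"dx":-2.9,"dy":3.0,"dz":0,"twist":-10},{"fingers":70,"dx":-3.4,"dy":2.4,"dz":0,"twist":-10}]'; python3 - <<'E'
from h import *
plan((.533,-.0265,.13),90,2)
E
```

```text
time: 8.95
tcp_pos: [0.529, 0.012, 0.1594]
tool_rot: [0.01, 0.755, 0.656, -0.0]
wrist_force: [1.6, 0.9, 0.2]
opening: 0.697
from [0.529  0.012  0.1594] 81.98 tot [ 0.004  -0.0385 -0.0294] 8.0
dx -1.88 dy 0.47 dz 1.47 twist -4.01
dx -1.90 dy 0.33 dz 1.47 twist -4.01
```

```bash
python3 -m inch '[{"fingers":70,"dx":-1.8,"dy":0.4,"dz":1.4,"twist":-4},{"fingers":70,"dx":-1.2,"dy":0.2,"dz":1.4,"twist":-2},{"fingers":70,"dx":0,"dy":0,"dz":0,"twist":0}]'; python3 - <<'E'
from h import *
s=robot.state()
im,d=grab('wrist','w5.png')
for n in ['knob','knob_mid']:
  for o in robot.landmark_of('wrist',n)[:3]: print(n,o['conf'],o['xy'],wrist_pt(o['xy'],.0 if n=='knob' else .016,s))
for o in robot.outline_of('wrist','knob')[:3]: print(o['conf'],o['xy'])
plan((.533,-.0265,.1),90,2)
E
```

```text
time: 9.32
tcp_pos: [0.5334, -0.0234, 0.1314]
tool_rot: [0.011, 0.719, 0.695, -0.0]
wrist_force: [-0.0, -0.2, 0.2]
opening: 0.702
knob 0.95 [271.6, 210.7] [ 0.53274175 -0.03048284  0.        ]
knob_mid 0.84 [272.3, 216.4] [ 0.5332619  -0.02995733  0.016     ]
0.84 [269.9, 211.1]
from [ 0.5342 -0.022   0.1328] 88.1 tot [-0.0012 -0.0045 -0.0328] 1.9
dx -0.22 dy -0.05 dz 1.64 twist -0.95
dx -0.22 dy -0.06 dz 1.64 twist -0.95
```

View pics/w5.png

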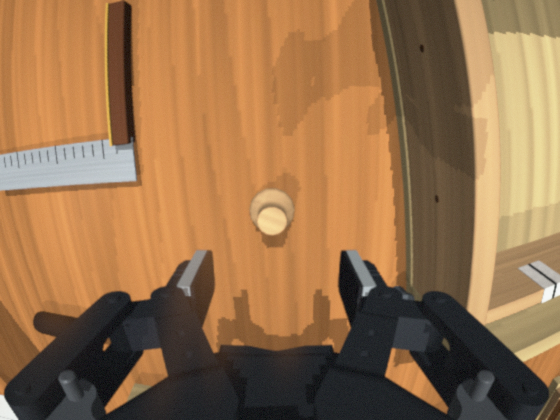

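```bash
python3 -m inch '[{"fingers":70,"dx":-0.4,"dy":0,"dz":2.0,"twist":-1},{"fingers":70,"dx":-0.4,"dy":0,"dz":2.0,"twist":-1},{"fingers":70,"dx":0,"dy":0,"dz":2.0,"twist":0},{"fingers":70,"dx":0,"dy":0,"dz":2.0,"twist":0},{"fingers":70,"dx":0,"dy":0,"dz":0.8,"twist":0},{"fingers":70,"dx":0,"dy":0,"dz":0,"twist":0}]'; python3 - <<'E'
from h import *
plan((.533,-.030,.030),90,1)
E
```

```text
time: 10.28
tcp_pos: [0.5389, -0.0277, 0.0468]
tool_rot: [0.014, 0.705, 0.709, 0.003]
wrist_force: [0.4, -1.4, 0.2]
opening: 0.699
from [ 0.5389 -0.0277  0.0468] 90.38 tot [-0.0059 -0.0023 -0.0168] -0.4
dx -0.22 dy -0.59 dz 1.68 twist 0.38
```

```bash
python3 -m inch '[{"fingers":70,"dx":-0.2,"dy":-0.6,"dz":0.9,"twist":0.3},{"fingers":70,"dx":0,"dy":0,"dz":0.9,"twist":0},{"fingers":70,"dx":0,"dy":0,"dz":0,"twist":0}]'; python3 - <<'E'
from h import *
plan((.533,-.030,.030),90,1)
E
```

```text
time: 10.65
tcp_pos: [0.5339, -0.0301, 0.0291]
tool_rot: [0.016, 0.707, 0.708, 0.004]
wrist_force: [0.2, -0.1, -1.2]
opening: 0.696
from [ 0.5339 -0.0301  0.0291] 90.07 tot [-0.0009  0.0001  0.0009] -0.1
dx 0.01 dy -0.09 dz -0.09 twist 0.07
```

```bash
python3 -m inch '[{"fingers":0,"dx":0,"dy":-0.1,"dz":0,"twist":0},{"fingers":0,"dx":0,"dy":0,"dz":0,"twist":0},{"fingers":0,"dx":0,"dy":0,"dz":0,"twist":0},{"fingers":0,"dx":0,"dy":0,"dz":0,"twist":0}]' && python3 -m inch '[{"fingers":0,"dx":0,"dy":0,"dz":-2,"twist":0},{"fingers":0,"dx":0,"dy":0,"dz":-3,"twist":0},{"fingers":0,"dx":0,"dy":0,"dz":-3,"twist":0},{"fingers":0,"dx":0,"dy":0,"dz":-1,"twist":0}]' && python3 - <<'E'
from h import *
im,d=grab('wrist','w6.png')
plan((.4475,-.287,.13),86.2,6)
E
```

```text
time: 11.15
tcp_pos: [0.5331, -0.0302, 0.0301]
tool_rot: [0.016, 0.707, 0.707, 0.004]
wrist_force: [-0.3, -0.3, 0.5]
opening: 0.357
time: 11.65
tcp_pos: [0.5299, -0.0286, 0.1211]
tool_rot: [0.015, 0.707, 0.707, 0.003]
wrist_force: [0.3, 0.9, -0.3]
opening: 0.362
from [ 0.53   -0.0287  0.1215] 90.05 tot [-0.0825 -0.2583  0.0085] -3.9
dx -4.30 dy -1.38 dz -0.14 twist 0.64
dx -4.32 dy -1.33 dz -0.14 twist 0.64
dx -4.33 dy -1.28 dz -0.14 twist 0.64
dx -4.35 dy -1.23 dz -0.14 twist 0.64
dx -4.36 dy -1.19 dz -0.14 twist 0.64
dx -4.38 dy -1.14 dz -0.14 twist 0.64
```

View pics/w6.png

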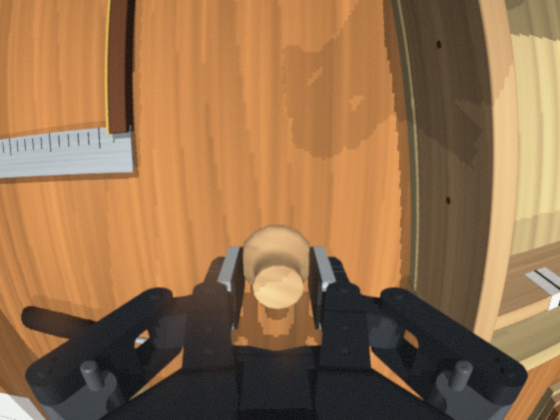

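```bash
python3 -m inch '[{"fingers":0,"dx":-4.3,"dy":-1.4,"dz":-0.1,"twist":0.6},{"fingers":0,"dx":-4.3,"dy":-1.3,"dz":-0.1,"twist":0.6},{"fingers":0,"dx":-4.3,"dy":-1.3,"dz":-0.1,"twist":0.6},{"fingers":0,"dx":-4.4,"dy":-1.2,"dz":0,"twist":0.6},{"fingers":0,"dx":-4.4,"dy":-1.2,"dz":0,"twist":0.6},{"fingers":0,"dx":-3.5,"dy":-1.0,"dz":0,"twist":0.6},{"fingers":0,"dx":0,"dy":0,"dz":0,"twist":0}]' && python3 - <<'E'
from h import *
im,d=grab('wrist','w7.png')
plan((.4475,-.287,.039),86.2,5)
E
```

```text
time: 12.58
tcp_pos: [0.4463, -0.2849, 0.1199]
tool_rot: [0.012, 0.728, 0.685, 0.003]
wrist_force: [0.6, -0.5, -0.3]
opening: 0.36
from [ 0.4462 -0.2834  0.1198] 86.52 tot [ 0.0013 -0.0036 -0.0808] -0.3
dx -0.07 dy 0.03 dz 1.62 twist 0.06
dx -0.07 dy 0.03 dz 1.62 twist 0.06
dx -0.07 dy 0.03 dz 1.62 twist 0.06
dx -0.07 dy 0.03 dz 1.62 twist 0.06
dx -0.07 dy 0.03 dz 1.62 twist 0.06
```

View pics/w7.png

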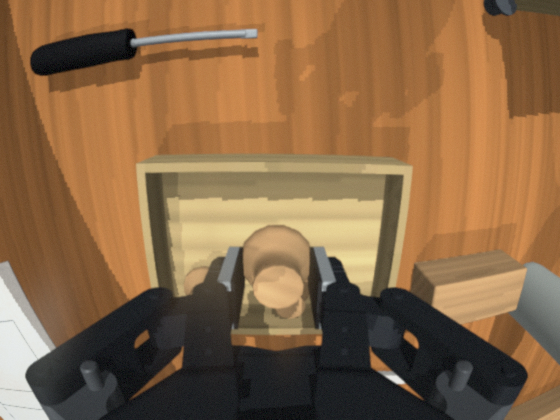

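```bash
python3 -m inch '[{"fingers":0,"dx":-0.1,"dy":0,"dz":2.0,"twist":0},{"fingers":0,"dx":-0.1,"dy":0,"dz":2.0,"twist":0},{"fingers":0,"dx":-0.1,"dy":0,"dz":2.0,"twist":0},{"fingers":0,"dx":0,"dy":0,"dz":1.2,"twist":0},{"fingers":0,"dx":0,"dy":0,"dz":0.5,"twist":0},{"fingers":0,"dx":0,"dy":0,"dz":0,"twist":0}]' && python3 - <<'E'
from h import *
plan((.4475,-.287,.0375),86.2,1)
E
```

```text
time: 13.38
tcp_pos: [0.4478, -0.2804, 0.0382]
tool_rot: [0.009, 0.727, 0.687, 0.004]
wrist_force: [-0.2, -0.3, 0.5]
opening: 0.36
from [ 0.4478 -0.2804  0.0382] 86.79 tot [-0.0003 -0.0066 -0.0007] -0.6
dx -0.66 dy 0.01 dz 0.07 twist 0.59
```

```bash
python3 -m inch '[{"fingers":0,"dx":0,"dy":0,"dz":0.1,"twist":0},{"fingers":60,"dx":0,"dy":0,"dz":0,"twist":0},{"fingers":60,"dx":0,"dy":0,"dz":0,"twist":0},{"fingers":60,"dx":0,"dy":0,"dz":0,"twist":0}]' && python3 -m inch '[{"fingers":60,"dx":0,"dy":0,"dz":-2,"twist":0},{"fingers":60,"dx":0,"dy":0,"dz":-4,"twist":0},{"fingers":60,"dx":0,"dy":0,"dz":-5,"twist":0},{"fingers":60,"dx":0,"dy":0,"dz":-5,"twist":0}]'; python3 - <<'E'
from h import *
im,d=grab('wrist','w8.png')
th=np.radians(8.09);c=np.array([.634,.0385])+.009*np.array([np.cos(th),np.sin(th)]);print(c)
plan((c[0],c[1],.2),98.1,9)
E
```

```text
time: 13.88
tcp_pos: [0.4489, -0.2813, 0.0389]
tool_rot: [0.01, 0.727, 0.687, 0.004]
wrist_force: [0.6, -0.3, 0.9]
opening: 0.601
time: 14.38
tcp_pos: [0.4433, -0.2782, 0.1996]
tool_rot: [0.006, 0.727, 0.687, 0.004]
wrist_force: [1.0, -1.1, -0.8]
opening: 0.598
[0.64291043 0.03976656]
from [ 0.4461 -0.2805  0.206 ] 86.76 tot [ 0.1968  0.3202 -0.006 ] 11.3
dx 3.68 dy 1.98 dz 0.07 twist -1.26
dx 3.63 dy 2.06 dz 0.07 twist -1.26
dx 3.59 dy 2.14 dz 0.07 twist -1.26
dx 3.54 dy 2.22 dz 0.07 twist -1.26
dx 3.49 dy 2.30 dz 0.07 twist -1.26
dx 3.44 dy 2.37 dz 0.07 twist -1.26
dx 3.38 dy 2.45 dz 0.07 twist -1.26
dx 3.33 dy 2.52 dz 0.07 twist -1.26
dx 3.27 dy 2.60 dz 0.07 twist -1.26
```

View pics/w8.png

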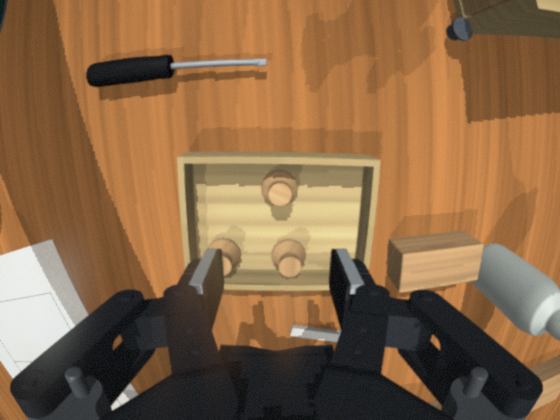

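The knob stands in the free part of its tray (px (280,188)). Moving to the drawer front.

```bash
python3 -m inch '[{"fingers":60,"dx":4.1,"dy":2.2,"dz":0.1,"twist":-1.4},{"fingers":60,"dx":4.1,"dy":2.3,"dz":0.1,"twist":-1.4},{"fingers":60,"dx":4.0,"dy":2.4,"dz":0.1,"twist":-1.4},{"fingers":60,"dx":4.0,"dy":2.5,"dz":0,"twist":-1.4},{"fingers":60,"dx":3.9,"dy":2.6,"dz":0,"twist":-1.4},{"fingers":60,"dx":3.9,"dy":2.7,"dz":0,"twist":-1.4},{"fingers":60,"dx":3.0,"dy":2.4,"dz":0,"twist":-1.4},{"fingers":60,"dx":0,"dy":0,"dz":0,"twist":-0.4}]'; python3 - <<'E'
from h import *
s=robot.state();im,d=grab('wrist','w9.png')
for n in ['front_top','line']:
  for o in robot.landmark_of('wrist',n)[:3]: print(n,o['conf'],o['xy'],wrist_pt(o['xy'],.108 if n=='front_top' else .101,s))
plan((.6429,.0398,.16),98.1,2)
E
```

```text
time: 15.42
tcp_pos: [0.6204, -0.0017, 0.2068]
tool_rot: [0.017, 0.662, 0.749, 0.004]
wrist_force: [-0.6, -0.8, 0.5]
opening: 0.6
front_top 0.88 [312.3, 158.3] [0.64373618 0.04100497 0.108     ]
from [ 0.6184 -0.0044  0.2067] 96.86 tot [ 0.0245  0.0442 -0.0467] 1.2
dx 2.05 dy 1.48 dz 2.34 twist -0.62
dx 2.03 dy 1.50 dz 2.34 twist -0.62
```

View pics/w9.png

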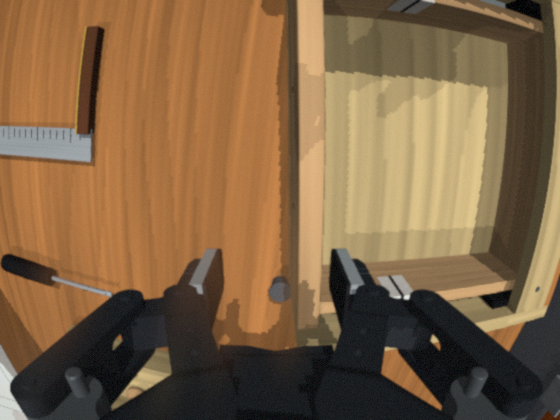

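```bash
python3 -m inch '[{"fingers":60,"dx":2.2,"dy":1.5,"dz":1.8,"twist":-0.6},{"fingers":60,"dx":2.2,"dy":1.5,"dz":1.8,"twist":-0.6},{"fingers":60,"dx":0,"dy":0.2,"dz":0,"twist":0},{"fingers":60,"dx":0,"dy":0,"dz":0,"twist":0}]'; python3 - <<'E'
from h import *
plan((.6432,.0402,.103),98.1,4)
E
```

```text
time: 16.08
tcp_pos: [0.6453, 0.04, 0.1696]
tool_rot: [0.016, 0.657, 0.754, 0.002]
wrist_force: [0.6, 0.3, 0.5]
opening: 0.601
from [0.6453 0.04   0.1696] 97.82 tot [-0.0021  0.0002 -0.0666] 0.3
dx 0.01 dy -0.05 dz 1.66 twist -0.07
dx 0.01 dy -0.05 dz 1.66 twist -0.07
dx 0.01 dy -0.05 dz 1.66 twist -0.07
dx 0.01 dy -0.05 dz 1.66 twist -0.07
```

```bash
python3 -m inch '[{"fingers":60,"dx":0,"dy":-0.2,"dz":1.7,"twist":-0.2},{"fingers":60,"dx":0,"dy":-0.1,"dz":1.7,"twist":0},{"fingers":60,"dx":0,"dy":-0.1,"dz":1.7,"twist":0},{"fingers":60,"dx":0,"dy":-0.1,"dz":1.4,"twist":0},{"fingers":60,"dx":0,"dy":0,"dz":0,"twist":0},{"fingers":60,"dx":0,"dy":0,"dz":0,"twist":0}]'; python3 - <<'E'
from h import *
im,d=grab('wrist','w10.png')
plan((.6432,.0402,.101),98.1,1)
E
```

```text
time: 16.82
tcp_pos: [0.6406, 0.0361, 0.0995]
tool_rot: [0.016, 0.656, 0.754, 0.001]
wrist_force: [-0.0, 0.9, 0.9]
opening: 0.603
from [0.6405 0.0362 0.0995] 97.93 tot [0.0027 0.004  0.0015] 0.2
dx 0.36 dy 0.32 dz -0.15 twist -0.17
```

View pics/w10.png

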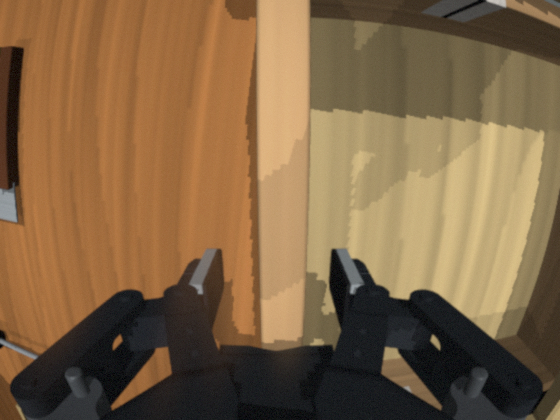

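```bash
python3 -m inch '[{"fingers":60,"dx":0.2,"dy":0.3,"dz":0,"twist":-0.2},{"fingers":0,"dx":0,"dy":0,"dz":0,"twist":0},{"fingers":0,"dx":0,"dy":0,"dz":0,"twist":0},{"fingers":0,"dx":0,"dy":0,"dz":0,"twist":0},{"fingers":0,"dx":0,"dy":0,"dz":0,"twist":0}]'; python3 -m inch '[{"fingers":0,"dx":0,"dy":-0.5,"dz":0,"twist":0},{"fingers":0,"dx":0,"dy":-1,"dz":0,"twist":0},{"fingers":0,"dx":0,"dy":-1,"dz":0,"twist":0},{"fingers":0,"dx":0,"dy":-1,"dz":0,"twist":0},{"fingers":0,"dx":0,"dy":-1,"dz":0,"twist":0},{"fingers":0,"dx":0,"dy":-0.5,"dz":0,"twist":0}]'; python3 - <<'E'
from h import *
im,d=grab('wrist','w11.png');im,d=grab('top','t1.png')
th=np.radians(8.09);s=robot.state();print(yaw(s['tool_rot']),np.array(s['tcp_pos']))
for p in robot.landmark_of('top','line')[:2]+robot.landmark_of('top','front_top')[:1]: print(p)
E
```

```text
time: 17.5
tcp_pos: [0.6425, 0.0386, 0.1011]
tool_rot: [0.015, 0.655, 0.756, 0.0]
wrist_force: [1.5, 0.3, 0.7]
opening: 0.204
time: 18.25
tcp_pos: [0.6089, 0.0338, 0.1012]
tool_rot: [0.026, 0.655, 0.755, 0.012]
wrist_force: [10.8, 2.6, -5.8]
opening: 0.202
98.09248834545784 [0.60865517 0.03378454 0.1012232 ]
{'xy': [269.1, 189.0], 'conf': 0.68}
{'xy': [215.9, 174.0], 'conf': 0.48}
{'xy': [261.9, 190.6], 'conf': 0.81}
```

View pics/w11.png

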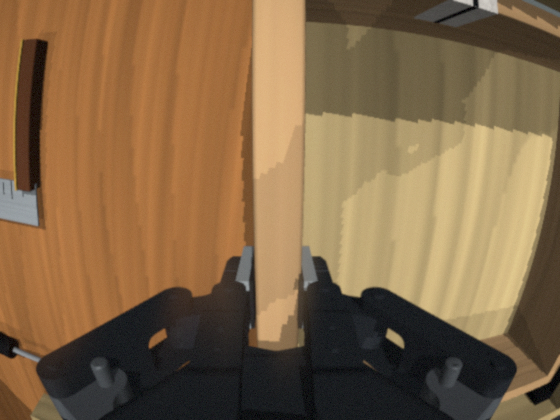

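```bash
python3 -m inch '[{"fingers":0,"dx":0,"dy":-1,"dz":0,"twist":0},{"fingers":0,"dx":0,"dy":-1,"dz":0,"twist":0},{"fingers":0,"dx":0,"dy":-1,"dz":0,"twist":0},{"fingers":0,"dx":0,"dy":-1,"dz":0,"twist":0},{"fingers":0,"dx":0,"dy":-0.7,"dz":0,"twist":0},{"fingers":0,"dx":0,"dy":-0.3,"dz":0,"twist":0}]'; python3 - <<'E'
from h import *
th=np.radians(8.09);s=robot.state();p=np.array(s['tcp_pos']);print(yaw(s['tool_rot']),p,(p[:2]-[.6425,.0386])@[np.cos(th),np.sin(th)])
im,d=grab('wrist','w12.png');im,d=grab('top','t2.png')
for c,n in (('top','line'),('wrist','line'),('top','front_top')):
  for o in robot.landmark_of(c,n)[:2]:
    X=(w('top',o['xy'],0,z=.101 if n=='line' else .108) if c=='top' else wrist_pt(o['xy'],.101,s));q=X[:2]-[.634,.0385]
    print(c,n,o,q@[np.cos(th),np.sin(th)],q@[-np.sin(th),np.cos(th)])
cv2.imwrite('pics/t2c.png',cv2.resize(im[120:240,180:340],None,fx=5,fy=5,interpolation=cv2.INTER_CUBIC))
E
```

```text
time: 19.2
tcp_pos: [0.5737, 0.0289, 0.1013]
tool_rot: [0.033, 0.655, 0.755, 0.021]
wrist_force: [11.2, 3.0, -5.4]
opening: 0.201
98.07483660988288 [0.57371688 0.02888233 0.10133663] -0.06946616108606479
top line {'xy': [217.8, 184.3], 'conf': 0.55} 0.018487489345390056 0.12626483061616345
top front_top {'xy': [266.3, 205.7], 'conf': 0.83} -0.06180106235362005 0.004611761494779584
top front_top {'xy': [335.6, 287.2], 'conf': 0.45} -0.3020614622818656 -0.1409391598800346
```

View pics/t2c.png

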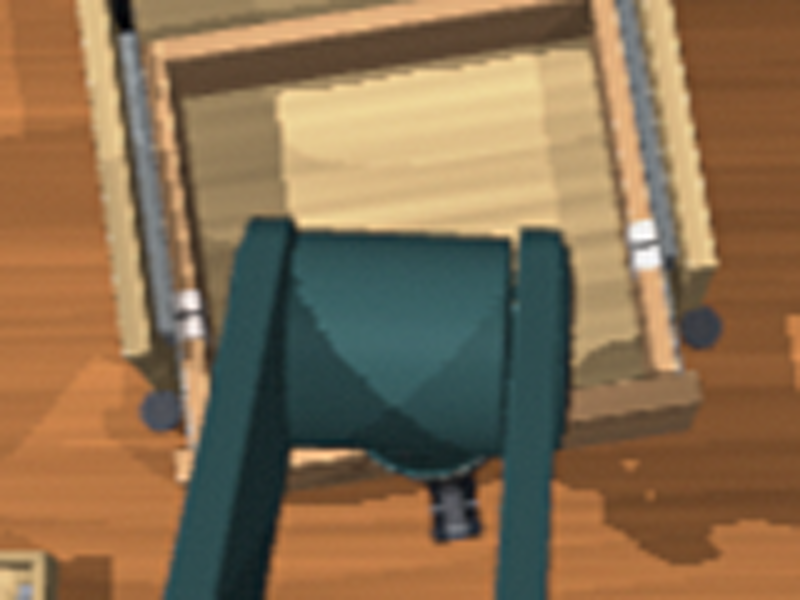

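View pics/w12.png

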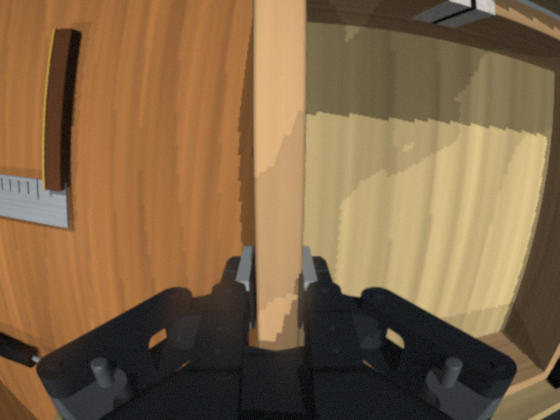

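```bash
python3 - <<'E'
from h import *
th=np.radians(8.09)
im=cv2.imread('pics/t2.png')
for p in [(217.6,183.0),(308.6,168.8)]:
    X=w('top',p,0,z=.101);q=X[:2]-[.634,.0385];print(X,q@[np.cos(th),np.sin(th)],q@[-np.sin(th),np.cos(th)])
# where the front plane at line height should appear
cv2.imwrite('pics/l2.png',np.hstack([cv2.resize(im[165:205,198:238],None,fx=10,fy=10,interpolation=0),cv2.resize(im[150:190,288:328],None,fx=10,fy=10,interpolation=0)]))
E
```

```text
[0.6381651  0.16668856 0.101     ] 0.02216342956363779 0.12632670540791024
[ 0.67381774 -0.08184115  0.101     ] 0.02248605793652773 -0.12474703230434343
```

View pics/l2.png

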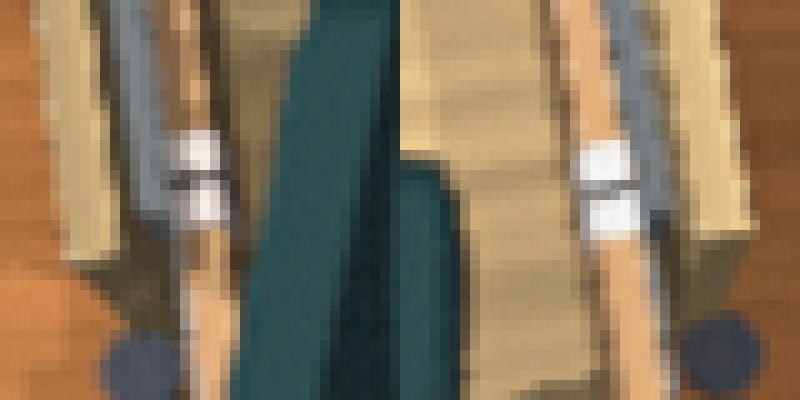

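```bash
python3 -m inch '[{"fingers":0,"dx":0,"dy":-1,"dz":0,"twist":0},{"fingers":0,"dx":0,"dy":-1,"dz":0,"twist":0},{"fingers":0,"dx":0,"dy":-0.6,"dz":0,"twist":0},{"fingers":0,"dx":0,"dy":-0.3,"dz":0,"twist":0}]'; python3 - <<'E'
from h import *
th=np.radians(8.09)
def f(): 
    s=robot.state();p=np.array(s['tcp_pos']);print(s['time'],p,(p[:2]-[.6425,.0386])@[np.cos(th),np.sin(th)])
f();im,d=grab('top','t3.png');f();grab('top');f();grab('top');f()
E
```

```text
time: 19.95
tcp_pos: [0.5585, 0.0267, 0.102]
tool_rot: [0.041, 0.655, 0.754, 0.03]
wrist_force: [11.5, 2.4, -8.5]
opening: 0.199
19.95 [0.5584693  0.02667583 0.10202065] -0.08487251352395513
20.0 [0.5583637  0.02666795 0.10200213] -0.08497817487162301
20.05 [0.55836891 0.02666179 0.10199233] -0.0849738871716331
20.1 [0.55835072 0.0266699  0.10199264] -0.08499075444714138
```

```bash
python3 -m inch '[{"fingers":0,"dx":0,"dy":-0.7,"dz":0,"twist":0},{"fingers":0,"dx":0,"dy":-0.5,"dz":0,"twist":0}]'; python3 - <<'E'
from h import *
th=np.radians(8.09)
s=robot.state();p=np.array(s['tcp_pos']);print(s['time'],p,(p[:2]-[.6425,.0386])@[np.cos(th),np.sin(th)])
im,d=grab('top','t4.png');grab('top')
s=robot.state();p=np.array(s['tcp_pos']);print(s['time'],p,(p[:2]-[.6425,.0386])@[np.cos(th),np.sin(th)])
cv2.imwrite('pics/l4.png',np.hstack([cv2.resize(im[170:210,198:238],None,fx=10,fy=10,interpolation=0),cv2.resize(im[155:195,288:328],None,fx=10,fy=10,interpolation=0)]))
E
```

```text
time: 20.35
tcp_pos: [0.5525, 0.0258, 0.102]
tool_rot: [0.044, 0.655, 0.753, 0.033]
wrist_force: [12.3, 4.0, -5.1]
opening: 0.202
20.35 [0.55252151 0.02584056 0.10203797] -0.09087865732198587
20.45 [0.55216402 0.02577334 0.10202419] -0.09124205391862449
```

View pics/l4.png

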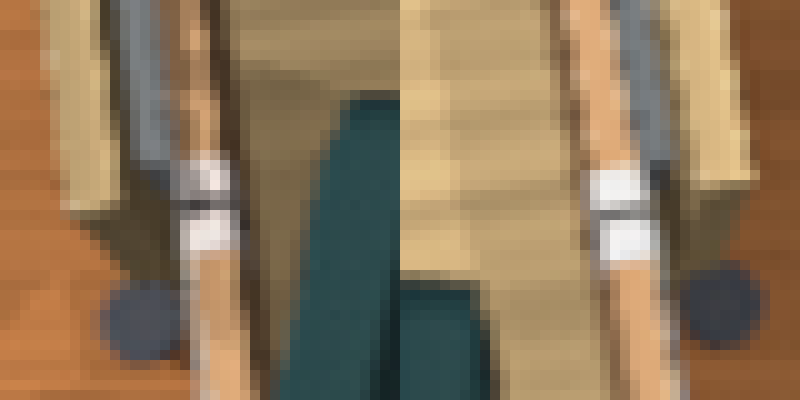

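```bash
python3 - <<'E'
from h import *
th=np.radians(8.09);e=[np.cos(th),np.sin(th)];n=[-np.sin(th),np.cos(th)]
for p,z in [((218.3,189.9),.101),((309.9,176),.101),((204.3,190.5),.125),((209.5,190),.125),((316.8,173.3),.125),((323,172.7),.125)]:
    X=w('top',p,0,z=z);q=X[:2]-[.634,.0385];print(z,X.round(4),q@e,q@n)
im=cv2.imread('pics/t4.png').astype(float)
# subpixel: dark row between white along wall
for c,(u0,u1,v0,v1) in {'L':(217,221,184,197),'R':(308,312,170,183)}.items():
    for u in range(u0,u1): 
        g=im[v0:v1,u].mean(1);print(c,u,v0,g.round().astype(int))
E
```

```text
0.101 [0.619  0.1646 0.101 ] 0.0028489793426431363 0.1269701036128896
0.101 [ 0.6536 -0.0849  0.101 ] 0.0020268235389911565 -0.12490514839661715
0.125 [0.6128 0.1983 0.125 ] 0.0015416683402326426 0.16120103196006275
0.125 [0.614  0.1845 0.125 ] 0.0007179111158215658 0.14734036968315717
0.125 [ 0.6549 -0.1019  0.125 ] 0.0009148260246428106 -0.14197484747931968
0.125 [ 0.6563 -0.1185  0.125 ] -6.0672930765410625e-05 -0.15858620295505127
L 217 184 [127 149 178 155 144 128  62 134 217 229 229 188 168]
L 218 184 [155 185 218 200 192 133  76 173 224 228 225 169 148]
L 219 184 [120 158 204 229 233 154 110 211 232 231 218 168 150]
L 220 184 [ 56  93 145 181 187 132 108 189 208 215 195 164 157]
R 308 170 [169 179 233 241 242 217 115 186 203 203 203 161 129]
R 309 170 [171 193 234 239 241 203 113 226 242 242 242 187 149]
R 310 170 [175 202 236 240 242 187 126 231 241 239 233 188 167]
R 311 170 [153 182 215 228 236 164 137 233 242 239 227 182 169]
```

```bash
python3 -m inch '[{"fingers":0,"dx":0,"dy":-0.4,"dz":0,"twist":0}]'; python3 - <<'E'
from h import *
th=np.radians(8.09)
for i in range(4):
    s=robot.state();p=np.array(s['tcp_pos']);print(s['time'],(p[:2]-[.6425,.0386])@[np.cos(th),np.sin(th)],p[2]); im,d=grab('top')
cv2.imwrite('pics/t5.png',im);im=im.astype(float)
for c,(u0,u1,v0,v1) in {'L':(217,221,184,197),'R':(308,312,170,183)}.items():
    for u in range(u0,u1): 
        g=im[v0:v1,u].mean(1);print(c,u,v0,g.round().astype(int))
E
```

```text
time: 20.58
tcp_pos: [0.5508, 0.0256, 0.102]
tool_rot: [0.045, 0.655, 0.753, 0.034]
wrist_force: [12.4, 3.1, -4.4]
opening: 0.202
20.575 -0.09262715036725039 0.10201820060489779
20.625 -0.0930579510817506 0.10201891816966259
20.675 -0.09304816197712455 0.10203131448505916
20.725 -0.09306702734918794 0.10201983043243576
L 217 184 [124 128 149 144 142 143 102  71 208 230 229 225 182]
L 218 184 [153 154 190 189 191 192 123  97 213 229 226 219 171]
L 219 184 [120 130 190 221 232 232 142 120 215 231 228 208 163]
L 220 184 [ 52  75 138 173 187 190 119 115 190 217 228 204 165]
R 308 170 [170 170 201 237 242 237 172  97 179 196 201 190 148]
R 309 170 [172 171 202 235 240 241 165 117 229 243 241 231 176]
R 310 170 [173 176 209 235 240 243 164 136 232 240 239 225 183]
R 311 170 [153 161 199 221 236 243 154 155 234 240 240 217 178]
```

```bash
python3 - <<'E'
from h import *
th=np.radians(8.09);e=[np.cos(th),np.sin(th)]
for p in [(218.5,190.5),(310,176.6)]:
    print((w('top',p,0,z=.101)[:2]-[.634,.0385])@e)
im=cv2.imread('pics/t5.png');cv2.imwrite('pics/t5c.png',cv2.resize(im[90:330,120:440],None,fx=2.5,fy=2.5,interpolation=cv2.INTER_CUBIC))
s=robot.state();print(s['time'],s['joint_velocities'],s['wrist_force'],s['opening'])
E
```

```text
0.0011150653257912598
0.00033061691166100856
20.775 [ 0.00058684  0.00038671 -0.00119351  0.00077925  0.00095137  0.00086668] [10.94206566  3.86121973 -3.93492497] 0.20506046325036056
```

View pics/t5c.png

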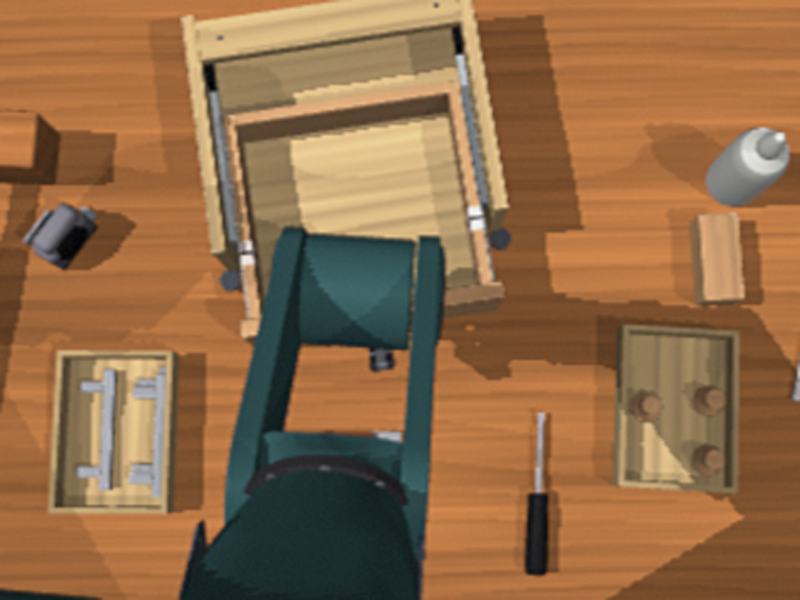

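The handle and knob lie in their trays (crop px (107,430) and (648,405)). The line tapes are level with the case front at (246,252) and (476,216), and the neighbouring things look unmoved. I'll hold a little longer, then hand in.

```bash
python3 - <<'E'
from h import *
for i in range(8): grab('top')
s=robot.state();p=np.array(s['tcp_pos']);th=np.radians(8.09);print(s['time'],(p[:2]-[.6425,.0386])@[np.cos(th),np.sin(th)],s['wrist_force'])
print(robot.sign_off())
E
```

```text
21.175 -0.09302892090581405 [10.85023701  3.28868559 -2.33950433]
the job is handed in; nothing more can be done
None
```

I put the steel handle flat into the handle tray and stood the knob in the free part of the knob tray. I then gripped the drawer front from above, drew it out 93 mm and handed the job in at 21.2 s while still holding it.

**Line position:** the top picture put the pencil line 0.3 mm (right) and 1.1 mm (left) behind the case's front plane. The travel of the tool put it about 0.3 mm past that plane. The checks differ by about 1 mm, and all are within the 5 mm limit.

**Hold:** the tool did not move measurably for about 0.6 s before hand-in. The wrist force was about 11 N and the grip was firm. Finger contact force was not measured directly. The tool leaned about 6° while pulling under load, but the grip did not slip.

**Rest of the bench:** in the last top picture both pieces were in their trays. The tape measure, glue bottle, offcut and screwdriver looked unmoved. The arm hid most of the try square, and the pencil and mallet were mostly outside the part I viewed.

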